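Rock the angle gauge on the slant rest to its mark and hold it

TASK

Pick the yellow angle gauge up by its black grip and stand it level across the round ridge of the blue slant rest, centred on the ridge with its dial square to it. Keeping the foot pressed on the ridge, rock the gauge sideways until its free-swinging black pointer settles on the red mark, then finish holding it still there: do not let go, and do not lift it off the ridge, so that a colleague can shim the rest to that slope. Leave the plant tray, the dishes and the tub alone.

Things in the scene. Friction and masses are not known exactly. Their poses are not given: they have to be found in the camera images.
- gauge: The loose angle gauge, about 0.36 kg, 180 mm tall. Origin: centre of its foot's flat underside; z up, x the way the white dial looks (at the start roughly world +x), y along the dial's width. Steel foot 50 (x) x 90 (y) x 10 mm; yellow plate 12 (x) x 130 (y) mm from 10 to 135 mm up, white dial on its +x face; black grip block 24 (x) x 28 (y) mm from 135 to 180 mm up.
- gauge_grip (a point): Centre of the black grip block, 160 mm above the gauge's origin on its z axis; axes as the gauge's. A good place for the point between the finger pads; fingers closing along the gauge's y (across 28 mm) hold it firmly against rocking.
- pointer (a joint): Angle (rad) of the black pendulum pointer from the gauge's own straight-down line; 0 when level. Pivot 112 mm above the foot's underside, axis along the gauge's x; it swings freely, hangs plumb and settles within about a second. Positive: tip towards the gauge's +y. Leaning the gauge's top towards its +y by angle a (turning it by -a about its x) makes it read +a.
- mark (a joint): Angle (rad) of the red mark on the dial, measured just like the pointer; between 0.18 and 0.36, always on the gauge's +y side, different each time, and it cannot be shifted. The pointer is to come to this value.
- pointer_tip (a point): Tip of the black pointer, 80 mm below the pivot, 12 mm in front of the gauge's mid plane.
- mark_tip (a point): The point on the red mark (a red radial stripe 6 mm wide ending in a red tab on the lower dial) where the pointer's tip lies when it reads the mark: 80 mm from the pivot, 12 mm in front of the mid plane.
- rest: The slant rest, fixed. Origin: centre of its underside; z up. Blue base 120 (x) x 130 (y) x 22 mm; along its x, over the middle, a level aluminium rib with a rounded top (bar of radius 10 mm, 120 mm long, axis 50 mm up, top 60 mm up). Uneven shoulders: a step to 34 mm up along the +y edge (y 30 to 65 mm), 22 mm on the other side. The gauge's foot goes across the ridge.
- ridge_top (a point): Middle of the ridge's top line, 60 mm above the bench; axes as the rest's (x along the ridge, z up). The gauge stands here with its x along the ridge, either way round.
- tray: Bystander: open steel tray with green plantlets, 160 x 120 x 22 mm; origin centre of underside.
- tub: Bystander: clear plastic cup, 76 mm wide, 75 mm tall; origin centre of underside.
- dishes: Bystander: stack of two flat round dishes, 84 mm wide, 28 mm tall; origin centre of underside.

How it is judged:
By the outcome, as a careful person would: the job done as asked, in the order asked, and still so for the second after the job is handed in, while the arm keeps its last pose, push and grip.
It also fails if it takes over 48 s, if anything falls off the work surface, if the arm or the gripper's body presses on something with over 40 N, if the wrist force passes 120 N, or if a joint passes its speed limit or range.

ROBOT

A 6-joint arm with a two-finger parallel gripper is mounted at the origin on the work surface. World frame = base frame: x ahead of the robot, y to its left, z up, the work surface at z = 0. Lengths are in m, angles in degrees, forces in N, time in s.
With the tool pointing down it reaches from about 0.4 to 0.825 m from the base axis. Payload 7 kg.
Tool frame: the origin (TCP) lies at the very end of the fingers, on their centre line; the grasp point (between the pads) lies 19 mm behind it (ctrl.grip_point_offset is the distance from the TCP to the grasp point, in m); x points along the fingers, z is the direction in which the jaws open and shut, and the axes are right-handed (so a half turn about x gives the same grasp; the last joint's range is limited). The gripper opens to 88 mm and grips with 3 to 60 N. Pads are 19 mm wide; open, the fingers measure 130 mm over their backs; the gripper's body (78 mm by 193 mm) begins 47 mm behind the grasp point.
Start: joints at [-59.525, 20.546, 0.682, 0, -70.136, -16.507], TCP at [0.163, -0.655, 0.227] pointing down, gripper open.
Joint ranges: [-176.03, 176.03], [-82.01, 121.73], [-58.28, 71.71], [-173.87, 95.51], [-174.79, -0.11], [-173.66, 173.66]. Speed limits (degrees/s): [136.94, 136.94, 172.46, 180, 180, 180].

INTERFACE

Orientations are given as [roll, pitch, yaw] about the fixed x, y, z axes, in that order (R = Rz(yaw) Ry(pitch) Rx(roll)).
In Python, from plant import get_obs, snapshot, calibration, close_job, ctrl gives the robot as it stands.
- The arm moves only by the tool move_arm, never from a script. Its argument "commands" is a list that holds one entry, the list of rows, each a list of 4 numbers: the shift along the tool's x, y, z in cm, then the turn about the tool's x in rad. In form: [[[dx, dy, dz, spin], ...]]. A call has 1 to 8 rows; each row shifts and turns the commanded pose from where the row before left it, along the tool's axes as they then stand; what a row does not reach is not made up. A row lasts 1/10 s, in which the tool goes at most 50 mm and 8.59 degrees, less where a joint would pass 70% of its speed; a pose out of reach is approached as far as the arm can. A call with a gripper value outside its range is refused whole. "jaw" is the finger opening in cm, from 0 to 8.76, set as the call begins (left out, the last holds). The fingers move at their own pace and stop on an object; the grip force is fixed at half the most. Time passes only in rows, so rows that do not move let the fingers close. It gives the time, the measured TCP pose, the force and the opening at its end, in the units of the state.
- get_obs(): the state, without advancing time (a new reading comes with each control period).
- snapshot(name): name is "scene" or "top" or "wrist"; returns (picture, depth): 480x640x3 uint8, red, green, blue; 480x640 float32, m along the optical axis (not along the pixel's ray), 0 where there is no reading.
- calibration(name): a dict with "mtx" (3x3 intrinsics, pixels), "k1" (the pictures are not rectified: a ray, as slopes to the right and down, at radius r is drawn at 1 + k1 r^2 times it, then the intrinsics apply), "T" (4x4, takes a point from camera to world coordinates); the wrist camera has in their place "tool_from_camera" (4x4, takes a point from camera to tool coordinates, whose origin is the TCP and whose axes are the tool frame's). Camera axes: x right, y up, looking along -z (the intrinsics and any distortion apply to the point x, -y, -z); pixel columns grow to the right and rows downward; lengths in m; the calibration is good to about 2 mm. A picture is of the moment at which its call begins: read the wrist's pose just before it. calibration takes no time and is no camera call.
- close_job(): hands the job in, once; it reports no verdict.
The state is a dict: "clock": time; "joint_pos": joint angles; "qvel": joint speeds; "tau": joint torques, N m; "tool_pos": TCP position; "orientation": TCP orientation; "force": force on the tool from outside, world axes, zero at the start; "moment": the same for the moment, N m; "opening": finger opening in m.
Only numpy, scipy, OpenCV 4.12 (cv2) and the standard library are available. Lean on these libraries where they do the work, as an engineer would, in place of code of your own. Each camera call takes 0.05 s, during which the arm holds its last target. There are 200 camera calls.

## Working session

There is one attempt and no reset: what is moved stays moved. The work goes in short steps, Python scripts to look and compute and a tool call to move; the robot and the scene stay as the last step left them, time stands still between calls to the robot, and variables do not carry over. Pictures are saved under pics/ and viewed, about 8 in all and at most 12, crops included, and the job is handed in when it is done.

Besides the shell and the picture viewer there is one more tool, called after ">>>" as name(argument=value, ...), one argument or row to a line, values as JSON. move_arm: Moves the arm, as the interface text tells. Its arguments: {"type":"object","properties":{"commands":{"type":"array"},"jaw":{"type":"number"}},"required":["commands"]}

```bash
mkdir -p pics; ls; cat > h.py <<'E'
import numpy as np, cv2
from scipy.spatial.transform import Rotation as R
from plant import get_obs, snapshot, calibration, close_job, ctrl
def toolT(o=None):
    o=o or get_obs(); T=np.eye(4); T[:3,:3]=R.from_euler('xyz',o['orientation'],degrees=True).as_matrix(); T[:3,3]=o['tool_pos']; return T
def grab(name):
    c=calibration(name); T=toolT()@np.array(c['tool_from_camera']) if name=='wrist' else np.array(c['T'])
    p,d=snapshot(name); return p,d,np.array(c['mtx']),c['k1'],T
def slopes(uv,M,k1):
    return cv2.undistortPoints(np.float64(uv).reshape(-1,1,2),M,np.array([k1,0,0,0,0.])).reshape(-1,2)
def pts(uv,d,M,k1,T):
    s=slopes(uv,M,k1); d=np.asarray(d).reshape(-1,1)
    P=np.c_[s[:,0],-s[:,1],-np.ones(len(s))]*d
    return P@T[:3,:3].T+T[:3,3]
def cloud(p,d,M,k1,T):
    v,u=np.mgrid[:480,:640]; return pts(np.c_[u.ravel(),v.ravel()],d.ravel(),M,k1,T).reshape(480,640,3)
def save(n,p): cv2.imwrite('pics/'+n,cv2.cvtColor(p,cv2.COLOR_RGB2BGR))
E
python3 - <<'E'
from h import *
o=get_obs();print(o); print(ctrl.grip_point_offset)
a=[]
for n in('scene','top'):
    g=grab(n); np.savez(n+'.npz',p=g[0],d=g[1],M=g[2],k=g[3],T=g[4]); a.append(g[0])
    print(n,g[4].round(3).tolist(),g[3])
save('a1.png',cv2.resize(np.vstack(a),(600,900))[:,:] if 0 else a[0]); save('a2.png',a[1])
E
```

```text
pics
{'clock': 0.0, 'joint_pos': array([-5.95252795e+01,  2.05917202e+01,  6.35477900e-01, -1.95407820e-02,
       -7.01376438e+01, -1.65065338e+01]), 'qvel': array([ 0.07235405,  0.04006529, -0.03313422,  0.08968429, -0.02601397,
       -0.00540137]), 'tau': array([ 8.43229445e-04, -5.82723391e+01,  2.93057603e+01,  6.99736610e+00,
        6.83259394e-03, -1.50262285e-04]), 'tool_pos': array([ 0.16278396, -0.65457801,  0.22563425]), 'orientation': array([  5.43738876,  89.90433303, 109.3989212 ]), 'force': array([ 0.42959522, -0.9527917 ,  0.1156388 ]), 'moment': array([-0.03930137,  0.01659282, -0.0358311 ]), 'opening': 0.08771051832430517}
0.0188
scene [[-0.438, -0.729, 0.526, 1.004], [0.899, -0.346, 0.268, 0.201], [-0.013, 0.591, 0.807, 0.75], [0.0, 0.0, 0.0, 1.0]] -0.10339677861553528
top [[0.001, 0.995, -0.1, 0.516], [-1.0, 0.003, 0.016, -0.004], [0.016, 0.1, 0.995, 0.985], [0.0, 0.0, 0.0, 1.0]] -0.08575966547182212
```

View pics/a1.png

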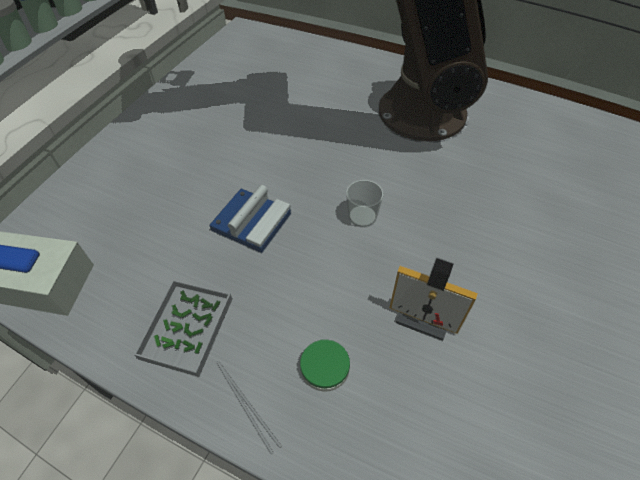

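View pics/a2.png

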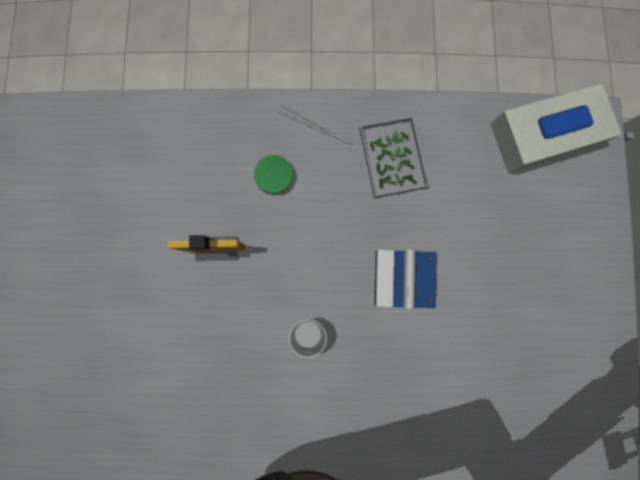

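The top view shows the gauge at about (200,243) with its dial facing +x, and the rest at (406,279) with its ridge along world x. The scene view shows the dial and its red mark at about (437,320). The tool always points down and can't tilt, so I'll grip across the gauge's x. That lets it pivot between the pads when I rock it.

```bash
python3 - <<'E'
from h import *
print('toolR\n',toolT()[:3,:3].round(3)); print('cam',np.array(calibration('wrist')['tool_from_camera']).round(3).tolist())
for n in('top','scene'):
    z=np.load(n+'.npz'); C=cloud(z['p'],z['d'],z['M'],float(z['k']),z['T']); p=z['p'].astype(int)
    ok=z['d']>0
    hsv=cv2.cvtColor(z['p'],cv2.COLOR_RGB2HSV); H,S,V=[hsv[...,i] for i in range(3)]
    X,Y,Z=C[...,0],C[...,1],C[...,2]
    near=ok&(X>.3)&(X<.8)
    def rep(nm,m):
        P=C[m]; 
        if len(P)<5: print(nm,len(P));return
        q=P[:,:2]-P[:,:2].mean(0); w,v=np.linalg.eigh(q.T@q); a=np.degrees(np.arctan2(v[1,1],v[0,1]))
        (r)=cv2.minAreaRect(P[:,:2].astype(np.float32)*1000)
        print(n,nm,len(P),'med',np.median(P,0).round(4),'min',P.min(0).round(4),'max',P.max(0).round(4),'ax',a.round(1),'rect',np.round(r[0],1),np.round(r[1],1),round(r[2],1))
    rep('yellow',near&(H>12)&(H<30)&(S>150)&(V>80)&(Z>.12)&(Z<.15))
    rep('grip',near&(Z>.165)&(Z<.195)&(abs(Y-.2)<.25))
    rep('ridge',near&(Z>.053)&(Z<.07)&(Y<-.05)&(Y>-.35)&(S<60))
    rep('ridgetop',near&(Z>.057)&(Z<.066)&(Y<-.05)&(Y>-.35)&(S<60))
    rep('restblue',near&(Z>.012)&(Z<.045)&(Y<-.05)&(Y>-.35)&(H>95)&(H<125)&(S>120))
    rep('reststep',near&(Z>.028)&(Z<.04)&(Y<-.05)&(Y>-.3)&(X<.55)&(X>.35))
    rep('tray',near&(Z>.012)&(Z<.03)&(X>.58)&(Y<-.05)&(Y>-.3)&(S<60))
    rep('tub',near&(Z>.06)&(Z<.09)&(X<.45)&(abs(Y)<.1))
    rep('dish',near&(Z>.015)&(Z<.04)&(H>50)&(H<80)&(S>100)&(Y>-.03))
E
```

```text
toolR
 [[-0.001 -0.97  -0.241]
 [ 0.001 -0.241  0.97 ]
 [-1.     0.     0.002]]
cam [[-0.001, 0.253, -0.967, -0.158], [-0.001, 0.967, 0.253, 0.069], [1.0, 0.001, -0.0, 0.002], [0.0, 0.0, 0.0, 1.0]]
top yellow 308 med [0.5837 0.1706 0.1348] min [0.5769 0.1299 0.1201] max [0.5916 0.2575 0.1398] ax 91.6 rect [584.6 193.8] [ 13.  127.6] 1.6
top grip 249 med [0.5838 0.1933 0.1795] min [0.5717 0.1798 0.1652] max [0.5967 0.2092 0.183 ] ax 96.7 rect [584.2 194.4] [24.3 29.2] 1.5
top ridge 538 med [ 0.5192 -0.2106  0.0583] min [ 0.4605 -0.2214  0.0531] max [ 0.5788 -0.2007  0.0637] ax 178.2 rect [ 519.7 -211.3] [ 19.4 118.2] 88.8
top ridgetop 375 med [ 0.5192 -0.2113  0.0593] min [ 0.4605 -0.221   0.057 ] max [ 0.5785 -0.2007  0.0637] ax 177.8 rect [ 519.7 -211.1] [ 17.9 117.9] 87.5
top restblue 1458 med [ 0.5193 -0.2426  0.0219] min [ 0.4622 -0.2757  0.0165] max [ 0.5769 -0.1844  0.0282] ax 176.1 rect [ 519.8 -230.2] [ 88.8 114.7] 87.7
top reststep 750 med [ 0.5069 -0.1639  0.0338] min [ 0.4633 -0.2058  0.0282] max [ 0.5487 -0.1446  0.0399] ax 176.5 rect [ 505.8 -175.2] [59.8 85.9] 88.8
top 
[... 1080 characters left out ...]
 0.4618 -0.2775  0.012 ] max [ 0.5811 -0.1457  0.026 ] ax 175.6 rect [ 522.1 -211.8] [129.  118.4] 88.4
scene reststep 673 med [ 0.5093 -0.1666  0.034 ] min [ 0.462  -0.2066  0.028 ] max [ 0.55   -0.1457  0.0399] ax 173.4 rect [ 506.4 -176. ] [60. 88.] 89.2
scene tray 693 med [ 0.7312 -0.1913  0.0197] min [ 0.58   -0.2651  0.012 ] max [ 0.7999 -0.1268  0.03  ] ax 106.8 rect [ 693.9 -203.8] [228.4 128.5] 6.6
scene tub 467 med [ 0.3965 -0.0051  0.0699] min [ 0.366  -0.0413  0.0601] max [0.4428 0.0338 0.0778] ax -162.7 rect [404.6  -3.5] [76.5 73.3] 24.1
scene dish 1817 med [0.747  0.0722 0.028 ] min [0.7044 0.0299 0.0207] max [0.7867 0.1127 0.032 ] ax -148.8 rect [745.6  71.2] [81.8 81.3] 45.2
```

>>> move_arm(
  commands=[
    [[-0.5, 0, 0, -0.15], [-0.5, 0, 0, -0.15], [-0.5, 0, 0, -0.15], [-0.5, 0, 0, -0.15], [-0.5, 0, 0, -0.15], [-0.5, 0, 0, -0.15], [-0.5, 0, 0, -0.15], [-0.5, 0, 0, -0.15]],
  ],
)

```text
clock: 0.9
tool_pos: [0.1628, -0.6548, 0.2662]
orientation: [-62.1, 89.9, 110.9]
force: [0.3, 0.2, -0.2]
opening: 0.0878
```

>>> move_arm(
  commands=[
    [[0, -3, 0, -0.15], [0, -4, -1.5, 0], [0, -4.5, -2, 0], [0, -4.5, -2, 0], [0, -4.5, -2, 0], [0, -4.5, -2, 0], [0, -4.5, -2, 0], [0, -4.5, -2, 0]],
  ],
)

```text
clock: 1.7
tool_pos: [0.2946, -0.3104, 0.2664]
orientation: [-152.4, 90.0, 28.9]
force: [2.1, -0.6, -0.0]
opening: 0.0877
```

```bash
python3 - <<'E'
from h import *
o=get_obs();print(o['clock'],o['tool_pos'],o['joint_pos'],toolT().round(3))
E
```

```text
1.7 [ 0.29456929 -0.3104361   0.26644446] [-1.98834143e+01 -5.24000631e+00 -2.45591118e+01 -8.86924368e-03
 -7.06735715e+01  2.11731109e+01] [[ 0.     0.022 -1.     0.295]
 [ 0.    -1.    -0.022 -0.31 ]
 [-1.    -0.    -0.     0.266]
 [ 0.     0.     0.     1.   ]]
```

>>> move_arm(
  commands=[
    [[0, -3.9, -2.4, 0], [0, -3.9, -2.4, 0], [0, -3.9, -2.4, 0], [0, -3.9, -2.4, 0], [0, -3.9, -2.4, 0], [0, -3.9, -2.4, 0], [0, -3.9, -2.4, 0], [0, -3.9, -2.4, 0]],
  ],
)

```text
clock: 2.5
tool_pos: [0.4797, 0.006, 0.2666]
orientation: [-133.0, 90.0, 48.3]
force: [0.9, -1.2, 0.7]
opening: 0.0877
```

>>> move_arm(
  commands=[
    [[0, -4, -2.4, 0], [0, -4, -2.4, 0], [0, -4, -2.4, 0], [0, -4, -2.4, 0], [0, -2.6, -1.4, 0], [0, 0, 0, 0], [0, 0, 0, 0]],
  ],
)

```text
clock: 3.2
tool_pos: [0.5847, 0.1931, 0.2654]
orientation: [29.4, 89.9, -149.2]
force: [0.0, -0.7, -0.5]
opening: 0.0877
```

```bash
python3 - <<'E'
from h import *
o=get_obs();print(o['clock'],o['tool_pos'],o['orientation'],o['joint_pos'],toolT().round(3).tolist())
p,d,M,k,T=grab('wrist'); save('w1.png',p); C=cloud(p,d,M,k,T)
m=(d>0)&(C[...,2]>.172)&(C[...,2]<.19)&(abs(C[...,0]-.585)<.03)&(abs(C[...,1]-.194)<.03)
P=C[m]; print(m.sum(),P.min(0),P.max(0)); print(cv2.minAreaRect(P[:,:2].astype(np.float32)*1000))
E
```

```text
3.2 [0.58473177 0.19305232 0.26541305] [  29.41956024   89.87929745 -149.20683339] [ 3.64115304e+01  1.38338435e+01 -3.67257899e+00 -1.23827419e-02
 -7.26137006e+01 -3.50342115e+01] [[-0.002, 0.024, -1.0, 0.585], [-0.001, -1.0, -0.024, 0.193], [-1.0, 0.001, 0.002, 0.265], [0.0, 0.0, 0.0, 1.0]]
1546 [0.57224952 0.18150128 0.17210582] [0.59649099 0.21037756 0.18238647]
((584.2418212890625, 195.9712371826172), (23.936935424804688, 28.799531936645508), 1.1854994297027588)
```

View pics/w1.png

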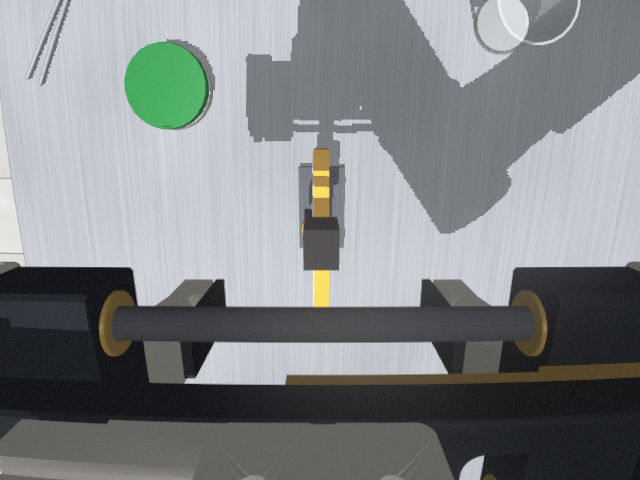

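Wrist view: the grip block is at about (321,245), centred between the fingers with the jaws across its x. I'll descend and close.

>>> move_arm(
  commands=[
    [[2.5, -0.15, 0, 0], [2.5, 0, 0, 0], [2.5, 0, 0, 0], [2, 0, 0, 0], [1.5, 0, 0, 0], [1, 0, 0, 0], [0.4, 0, 0, 0], [0, 0, 0, 0]],
  ],
)

```text
clock: 4.05
tool_pos: [0.5849, 0.1936, 0.1427]
orientation: [95.0, 90.0, -83.7]
force: [0.4, 0.1, 0.2]
opening: 0.0872
```

>>> move_arm(
  commands=[
    [[0, 0, 0, 0], [0, 0, 0, 0], [0, 0, 0, 0], [0, 0, 0, 0], [0, 0, 0, 0], [0, 0, 0, 0], [0, 0, 0, 0], [0, 0, 0, 0]],
  ],
  jaw=1.5,
)

```text
clock: 4.85
tool_pos: [0.5849, 0.1941, 0.1426]
orientation: [13.4, 90.0, -165.3]
force: [0.2, 0.1, 0.9]
opening: 0.0289
```

>>> move_arm(
  commands=[
    [[0, 0, 0, 0], [-0.5, 0, 0, 0], [-1, 0, 0, 0], [-1, 0, 0, 0], [-1, 0, 0, 0], [-1, 0, 0, 0], [-0.5, 0, 0, 0], [0, 0, 0, 0]],
  ],
)

```text
clock: 5.65
tool_pos: [0.5854, 0.1943, 0.1938]
orientation: [-147.8, 89.9, 33.5]
force: [-0.2, 0.3, -3.6]
opening: 0.0238
```

```bash
python3 - <<'E'
from h import *
o=get_obs();print(o['clock'],o['tool_pos'],o['force'],o['opening'])
p,d,M,k,T=grab('scene'); save('s1.png',p[200:400,340:540].repeat(3,0).repeat(3,1))
E
```

```text
5.65 [0.5854406  0.19434054 0.19377228] [-0.21783115  0.32392458 -3.56328527] 0.023793629716133805
```

View pics/s1.png

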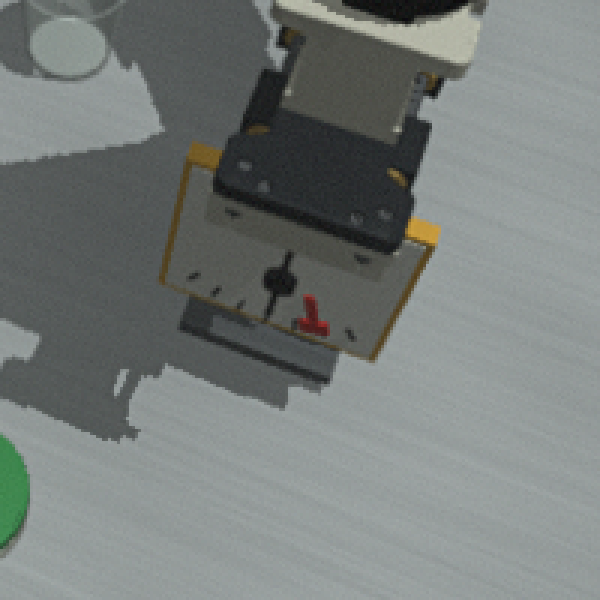

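Lifted and held (opening 24 mm). The black pointer hangs near (270,318) in the crop and the red mark is at (312,320), on the gauge's +y side. I'll carry it nearer the scene camera to read the mark angle well, and turn it to match the ridge yaw on the way.

>>> move_arm(
  commands=[
    [[-2, 1, 0, 0.01], [-3, 1.8, 0, 0.01], [-4, 2, 0, 0.01], [-4, 2.2, 0, 0.01], [-4, 2.2, 0, 0.01], [-3.5, 1.8, 0, 0.01], [-2, 1, 0, 0], [-1, 0.5, 0, 0]],
  ],
)

```text
clock: 6.5
tool_pos: [0.5842, 0.0682, 0.4295]
orientation: [-158.3, 89.9, 19.5]
force: [-0.3, 0.0, -3.3]
opening: 0.0237
```

>>> move_arm(
  commands=[
    [[0, 0, 0, 0], [0, 0, 0, 0], [0, 0, 0, 0], [0, 0, 0, 0], [0, 0, 0, 0], [0, 0, 0, 0], [0, 0, 0, 0], [0, 0, 0, 0]],
  ],
)

```text
clock: 7.3
tool_pos: [0.5839, 0.0692, 0.4275]
orientation: [-125.8, 90.0, 52.1]
force: [0.7, -0.3, -2.9]
opening: 0.024
```

```bash
python3 - <<'E'
from h import *
o=get_obs();print(o['clock'],o['tool_pos'],o['opening'],toolT()[:3,2])
p,d,M,k,T=grab('scene'); np.savez('s2.npz',p=p,d=d,M=M,k=k,T=T); 
C=cloud(p,d,M,k,T); t=o['tool_pos']
m=(d>0)&(abs(C[...,0]-t[0])<.06)&(abs(C[...,1]-t[1])<.1)&(C[...,2]<t[2])&(C[...,2]>t[2]-.17)
v,u=np.where(m); a,b=max(u.min()-10,0),u.max()+10; c,e=max(v.min()-40,0),v.max()+10; print(a,b,c,e)
s=min(800/(b-a),600/(e-c)); save('s2.png',cv2.resize(p[c:e,a:b],None,fx=s,fy=s,interpolation=cv2.INTER_CUBIC)); print(s)
E
```

```text
7.3 [0.58394012 0.06916438 0.42754485] 0.023979534690573873 [-9.99318209e-01  3.69204042e-02 -2.93844372e-05]
319 445 55 225
3.5294117647058822
```

View pics/s2.png

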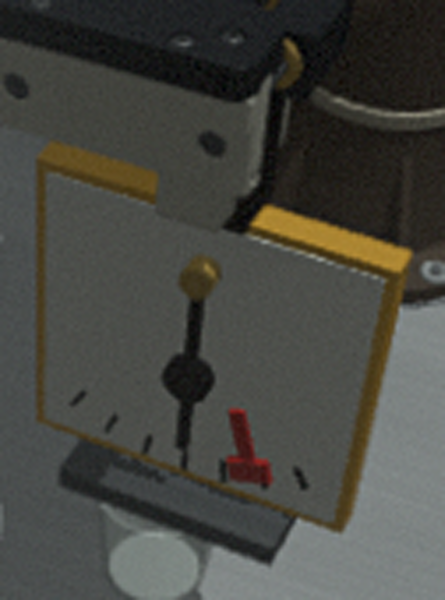

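The close-up shows the gold pivot at crop (200,277), the pointer plumb down to (183,460) and the red stripe and tab from (237,410) to (248,470). The gauge hangs about level. Next I'll compute the angles in the dial plane.

```bash
cat > dial.py <<'E'
from h import *
def cast(uv,M,k,T,p0,n):
    s=slopes(uv,M,k); r=np.c_[s[:,0],-s[:,1],-np.ones(len(s))]@T[:3,:3].T; c=T[:3,3]
    return c+r*(((p0-c)@n)/(r@n))[:,None]
def dial(p,d,M,k,T,t,top=.0,bot=.16,show=True):
    C=cloud(p,d,M,k,T); hsv=cv2.cvtColor(p,cv2.COLOR_RGB2HSV).astype(int); H,S,V=hsv[...,0],hsv[...,1],hsv[...,2]
    box=(d>0)&(abs(C[...,0]-t[0])<.035)&(abs(C[...,1]-t[1])<.13)&(C[...,2]<t[2]+top)&(C[...,2]>t[2]-bot)
    yel=box&(H>10)&(H<32)&(S>110); red=box&((H<8)|(H>172))&(S>120)&(V>60)
    red=cv2.morphologyEx(red.astype(np.uint8),cv2.MORPH_OPEN,np.ones((2,2)))>0
    P=C[box&(S<60)&(V>60)]; 
    n=np.array([1,0,0.]); p0=np.median(P,0)
    for i in range(5):
        q=P[abs((P-p0)@n)<.004]; p0=q.mean(0); n=np.linalg.svd(q-p0,full_matrices=False)[2][2]; n*=np.sign(n[0])
    ey=np.cross([0,0,1],n); ey/=np.linalg.norm(ey); ez=np.cross(n,ey)
    f=lambda m,off:(lambda X:np.c_[(X-p0)@ey,(X-p0)@ez]*1000)(cast(np.argwhere(m)[:,::-1],M,k,T,p0+off*n,n))
    inl=box&(abs((C-p0)@n)<.005)&(H<=180)
    D=f(inl,0); r=cv2.minAreaRect(D.astype(np.float32))
    return dict(n=n,p0=p0,ey=ey,ez=ez,rect=r,red=f(red,.001),redpx=np.argwhere(red)[:,::-1],f=f,box=box,H=H,S=S,V=V,inl=inl,C=C)
E
python3 - <<'E'
from dial import *
z=np.load('s2.npz'); p,d,M,k,T=z['p'],z['d'],z['M'],float(z['k']),z['T']
t=np.array([.584,.0692,.4275]); r=dial(p,d,M,k,T,t)
print('n',r['n'],'yaw',np.degrees(np.arctan2(r['n'][1],r['n'][0])),'p0',r['p0'],'rect',r['rect'],r['inl'].sum())
R_=r['red']; print('red',len(R_),R_.mean(0))
v,u=np.mgrid[:480,:640]
cu,cv=319+200/3.53,55+277/3.53
gold=r['box']&(np.hypot(u-cu,v-cv)<7)&(r['H']>10)&(r['H']<32)&(r['S']>90)
piv=r['f'](gold,.008); print('pivot',gold.sum(),piv.mean(0))
pv=piv.mean(0)
dark=r['box']&(r['V']<60)&(u>319+170/3.53)&(u<319+215/3.53)&(v>55+290/3.53)&(v<55+470/3.53)
B=r['f'](dark,.006); w=np.linalg.svd(B-B.mean(0),full_matrices=False)[2][0]; w*=-np.sign(w[1]); print('pointer',len(B),B.mean(0),'dir ang',np.arctan2(w[0],-w[1]))
def ang(q): return np.arctan2(q[:,0]-pv[0],pv[1]-q[:,1])
rad=np.hypot(*(R_-pv).T); a=ang(R_)
for lo,hi in((40,60),(60,70),(70,80),(80,95),(0,120)): 
    m=(rad>lo)&(rad<hi); print(lo,hi,m.sum(),a[m].mean() if m.any() else 0)
# edges: top line & side lines of plate
D=r['f'](r['inl'],0); 
for nm,ax,s in(('left',0,-1),('right',0,1),('bottom',1,-1)):
    o=1-ax; bins=np.round(D[:,o]/3); L=[]
    for b in np.unique(bins):
        m=D[bins==b]; 
        if len(m)>8: L.append((b*3,(s*m[:,ax]).max()*s))
    L=np.array(L)
    sel=abs(L[:,0]-np.median(L[:,0]))<45; L=L[sel]
    c=np.polyfit(L[:,0],L[:,1],1); c=np.polyfit(*L[abs(L[:,1]-np.polyval(c,L[:,0]))<2.5].T,1); print(nm,c)
E
```

```text
n [ 0.99938487 -0.035046    0.00128459] yaw -2.00840062612033 p0 [0.59095473 0.07078397 0.363938  ] rect ((-0.7679824829101562, -6.2028656005859375), (130.6173095703125, 144.94070434570312), 0.06976693123579025) 7350
red 119 [ 23.85326334 -45.17535568]
pivot 101 [-0.66754442 36.09787511]
pointer 286 [ -1.0777617  -10.37268583] dir ang 0.0020066201565920876
40 60 0 0
60 70 14 0.30084784654147967
70 80 17 0.2964826851450806
80 95 74 0.2925491971232701
0 120 119 0.29355694902731866
left [-1.32966446e-03 -6.60831129e+01]
right [-6.44948433e-03  6.37675925e+01]
bottom [ 2.10420772e-03 -7.38413598e+01]
```

The mark reads about 0.296 rad, the gauge hangs level (lean about 0.00) and its yaw of -2.0° matches the ridge. Next I carry it over the ridge and come down to just above it.

>>> move_arm(
  commands=[
    [[0, 1, 0.2, 0], [0, 2.5, 0.5, 0], [0, 4, 0.7, 0], [0, 4.5, 0.9, 0], [0, 4.5, 0.9, 0], [0, 4.5, 0.8, 0], [0, 3.5, 0.7, 0], [0, 2, 0.4, 0]],
  ],
)

```text
clock: 8.15
tool_pos: [0.5217, -0.1968, 0.428]
orientation: [123.1, 90.0, -59.1]
force: [0.5, -0.1, -3.8]
opening: 0.024
```

>>> move_arm(
  commands=[
    [[1, 1.2, 0.2, 0], [2.5, 0.5, 0, 0], [4, 0, 0, 0], [4, 0, 0, 0], [4, 0, 0, 0], [3, 0, 0, 0], [1.5, 0, 0, 0], [0.5, 0, 0, 0]],
  ],
)

```text
clock: 8.95
tool_pos: [0.5191, -0.2102, 0.2198]
orientation: [-9.0, 89.8, 168.9]
force: [0.9, 0.2, -3.2]
opening: 0.0239
```

>>> move_arm(
  commands=[
    [[0, 0, 0, 0], [0, 0, 0, 0], [0, 0, 0, 0], [0, 0, 0, 0], [0, 0, 0, 0], [0, 0, 0, 0], [0, 0, 0, 0], [0, 0, 0, 0]],
  ],
)

```text
clock: 9.75
tool_pos: [0.5205, -0.2108, 0.2226]
orientation: [66.1, 90.0, -116.0]
force: [0.3, -1.3, -2.8]
opening: 0.0239
```

```bash
cat > look.py <<'E'
from dial import *
import sys
o=get_obs(); t=o['tool_pos']; print(round(o['clock'],2),t.round(4),'F',o['force'].round(2),'M',o['moment'].round(2),o['opening'].round(4),'yaw z',np.degrees(np.arctan2(*toolT()[[1,0],2])).round(2))
for nm in ('scene','top'):
    p,d,M,k,T=grab(nm); np.savez(sys.argv[1]+nm+'.npz',p=p,d=d,M=M,k=k,T=T,t=t)
    C=cloud(p,d,M,k,T); S=cv2.cvtColor(p,cv2.COLOR_RGB2HSV)[...,1]
    if nm=='scene':
        r=dial(p,d,M,k,T,t); print('yaw',np.degrees(np.arctan2(r['n'][1],r['n'][0])).round(2),'p0',r['p0'].round(4),'rect',r['rect'],'redmean',r['red'].mean(0))
        c0=r['p0']; e=r['rect'][0]; print('plate centre',(c0+r['ey']*e[0]/1000).round(4), 'z top',C[...,2][r['inl']].max())
        u=int(np.median(np.argwhere(r['inl'])[:,1])); v=int(np.median(np.argwhere(r['inl'])[:,0])); print(u,v)
        a=p[max(v-75,0):v+75,max(u-75,0):u+75]; save(sys.argv[1]+'.png',cv2.resize(a,(600,600),interpolation=cv2.INTER_CUBIC))
    Y=cv2.cvtColor(p,cv2.COLOR_RGB2HSV); m=(d>0)&(C[...,2]>.053)&(C[...,2]<.0665)&(abs(C[...,1]+.21)<.02)&(abs(C[...,0]-.52)<.07)&(S<60)
    P=C[m]
    if len(P)>10: print(nm,'ridge',len(P),cv2.minAreaRect(P[:,:2].astype(np.float32)*1000))
E
python3 look.py s3
```

```text
Traceback (most recent call last):
  File "look.py", line 3, in <module>
    o=get_obs(); t=o['tool_pos']; print(round(o['clock'],2),t.round(4),'F',o['force'].round(2),'M',o['moment'].round(2),o['opening'].round(4),'yaw z',np.degrees(np.arctan2(*toolT()[[1,0],2])).round(2))
                                                                                                                        ^^^^^^^^^^^^^^^^^^
AttributeError: 'float' object has no attribute 'round'
```

```bash
sed -i "s/o\['opening'\].round(4)/round(o['opening'],4)/" look.py; python3 look.py s3
```

```text
9.75 [ 0.5205 -0.2108  0.2226] F [ 0.32 -1.28 -2.76] M [ 0.06  0.09 -0.02] 0.0239 yaw z 177.88
yaw -2.13 p0 [ 0.5271 -0.2066  0.1556] rect ((-2.176258087158203, -2.869110107421875), (150.29830932617188, 135.78953552246094), 87.82107543945312) redmean [ 21.78342227 -41.32564345]
plate centre [ 0.527  -0.2088  0.1556] z top 0.222265893660742
245 174
scene ridge 196 ((554.5770263671875, -211.6763458251953), (19.956571578979492, 52.93119430541992), 88.21772003173828)
```

View pics/s3.png

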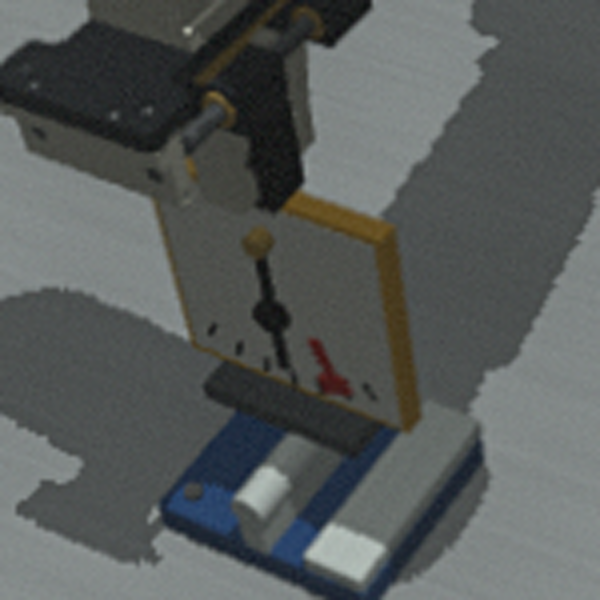

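The gauge is hovering upright over the ridge, with its foot (205..360, about 385..450 in the crop) across it. I'll check centring by casting the pivot and foot corners.

```bash
python3 - <<'E'
from dial import *
z=np.load('s3scene.npz'); M,k,T=z['M'],float(z['k']),z['T']; n=np.array([np.cos(np.radians(2.1)),-np.sin(np.radians(2.1)),0]); mid=np.array([.5208,-.21,.15])
px=lambda x,y:[170+x/4,99+y/4]
ax=np.array([-n[1],n[0],0])
for nm,uv,off in(('pivot',px(258,240),.013),('plateL',px(193,345),.006),('plateR',px(402,430),.006),('footL',px(207,393),.025),('footR',px(357,453),.025)):
    X=cast([uv],M,k,T,mid+off*n,n)[0]; print(nm,X.round(4),'along y from tool',((X-[.5205,-.2108,0])@ax).round(4))
# ridge front end ray: ridge axis y at gauge
for nm in('scene','top'):
    g=np.load(nm+'.npz'); C=cloud(g['p'],g['d'],g['M'],float(g['k']),g['T']); S=cv2.cvtColor(g['p'],cv2.COLOR_RGB2HSV)[...,1]
    m=(g['d']>0)&(C[...,2]>.05)&(C[...,2]<.067)&(abs(C[...,1]+.21)<.02)&(abs(C[...,0]-.52)<.062)&(S<60); P=C[m]
    L=[]
    for x in np.arange(.47,.575,.01):
        q=P[abs(P[:,0]-x)<.005]; L.append((x,(q[:,1].min()+q[:,1].max())/2))
    print(nm,np.polyfit(*np.array(L).T,1),np.polyval(np.polyfit(*np.array(L).T,1),.5205))
E
```

```text
pivot [ 0.5339 -0.208   0.1963] along y from tool 0.0033
plateL [ 0.5245 -0.2735  0.0916] along y from tool -0.0625
plateR [ 0.5291 -0.1485  0.0915] along y from tool 0.0626
footL [ 0.5442 -0.2534  0.0845] along y from tool -0.0417
footR [ 0.5475 -0.1636  0.0864] along y from tool 0.0481
scene [-0.03871122 -0.18957032] -0.20971951242445686
top [-0.02355425 -0.1990788 ] -0.21133878147091417
```

>>> move_arm(
  commands=[
    [[0.5, 0.15, 0, 0], [0.7, 0, 0, 0], [0.5, 0, 0, 0], [0.3, 0, 0, 0], [0.1, 0, 0, 0], [0, 0, 0, 0], [0, 0, 0, 0]],
  ],
)

```text
clock: 10.55
tool_pos: [0.5202, -0.2124, 0.2024]
orientation: [57.0, 90.0, -125.1]
force: [-2.8, 2.1, 5.2]
opening: 0.0237
```

>>> move_arm(
  commands=[
    [[0.1, 0, 0, 0], [0.1, 0, 0, 0], [0, 0, 0, 0], [0, 0, 0, 0]],
  ],
)

```text
clock: 10.95
tool_pos: [0.5205, -0.213, 0.2022]
orientation: [122.2, 89.9, -59.9]
force: [-5.9, 2.6, 16.7]
opening: 0.024
```

```bash
cat > ang.py <<'E'
# pointer / mark / plate-edge angles in scene picture; args: tag, grip lean guess
from dial import *
import sys
o=get_obs(); t=o['tool_pos']; a0=float(sys.argv[2])
print(round(o['clock'],2),t.round(4),'F',o['force'].round(2),'M',o['moment'].round(2))
p,d,M,k,T=grab('scene'); np.savez(sys.argv[1]+'.npz',p=p,d=d,M=M,k=k,T=T,t=t)
y=np.radians(-2.1); n=np.array([np.cos(y),np.sin(y),0]); ey=np.array([-n[1],n[0],0]); ez=np.array([0,0,1.])
p0=np.array([t[0],t[1],t[2]]) # rectified view of the gauge's plane, 5 px/mm, origin at the tool
def rect(off,s=4,W=180,Hh=190):
    gx,gz=np.meshgrid((np.arange(W*s)/s-W/2)/1000,(30-np.arange(Hh*s)/s)/1000)
    X=p0+off*n+gx[...,None]*ey+gz[...,None]*ez
    c=(X-T[:3,3])@T[:3,:3]; x=c[...,0]/-c[...,2]; yy=-c[...,1]/-c[...,2]; q=1+k*(x*x+yy*yy)
    return cv2.remap(p,(M[0,0]*x*q+M[0,2]).astype(np.float32),(M[1,1]*yy*q+M[1,2]).astype(np.float32),cv2.INTER_CUBIC)
s=4; I=rect(.009,s); save(sys.argv[1]+'.png',cv2.resize(I,None,fx=.75,fy=.75)); np.save(sys.argv[1]+'I.npy',I)
hsv=cv2.cvtColor(I,cv2.COLOR_RGB2HSV).astype(int); H,S,V=hsv[...,0],hsv[...,1],hsv[...,2]
def mm(m): q=np.argwhere(m)[:,::-1]/s; return np.c_[q[:,0]-90,30-q[:,1]]
Z=mm(np.ones(H.shape,bool)); gx,gz=Z[:,0].reshape(H.shape),Z[:,1].reshape(H.shape)
# expected pivot: 30 mm below the tool along the gauge
h=.160-.019; ex=np.array([-np.sin(a0)*29-0,-np.cos(a0)*29]); ex[0]-=19*np.sin(a0)
gold=(np.hypot(gx-ex[0],gz-ex[1])<12)&(H>8)&(H<34)&(S>80)
nl,lab,st,cen=cv2.connectedComponentsWithStats(gold.astype(np.uint8))
if nl>1:
    i=1+st[1:,4].argmax(); c=cen[i]; pv=np.array([c[0]/s-90,30-c[1]/s])
else: pv=ex
print('pivot',pv,'exp',ex,gold.sum()/s**2)
red=mm(((H<8)|(H>172))&(S>110)&(V>50)&(np.hypot(gx-pv[0],gz-pv[1])<100))
A=lambda q:np.arctan2(q[:,0]-pv[0],pv[1]-q[:,1])
rr=np.hypot(*(red-pv).T); ok=(rr>50)&(rr<95)
print('mark',ok.sum(),A(red[ok]).mean(),[(lo,A(red[(rr>lo)&(rr<lo+8)]).mean().round(3)) for lo in(60,68,76,84) if ((rr>lo)&(rr<lo+8)).any()])
r=np.hypot(gx-pv[0],gz-pv[1]); an=np.arctan2(gx-pv[0],pv[1]-gz)
for lo,hi in((15,30),(32,50),(58,78)):
    m=(r>lo)&(r<hi)&(abs(an)<.22)&(V<55); print('pointer',lo,m.sum(),an[m].mean() if m.any() else None)
E
python3 ang.py s4 0
```

```text
10.95 [ 0.5205 -0.213   0.2022] F [-5.94  2.59 16.68] M [ 0.99  3.3  -0.08]
pivot [ -0.64079449 -30.90083553] exp [ -0. -29.] 213.1875
mark 4790 0.3564906508126144 [(60, np.float64(0.372)), (68, np.float64(0.366)), (76, np.float64(0.35)), (84, np.float64(0.349))]
pointer 15 1733 -0.043384058605556906
pointer 32 4128 -0.00696230455566663
pointer 58 2805 -0.029416554100902326
```

View pics/s4.png

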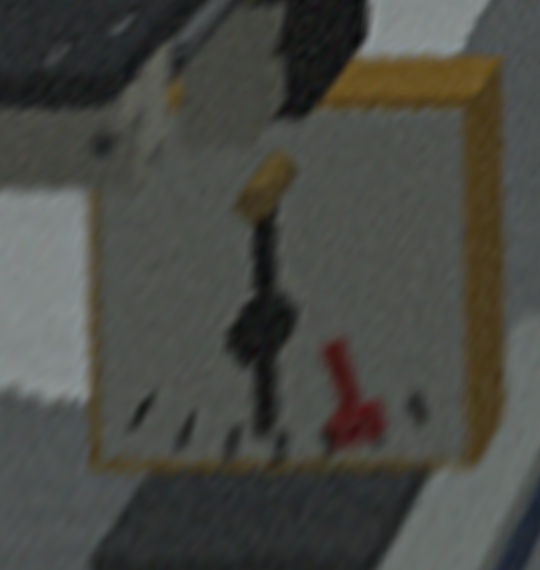

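Rectified view: the plate edges are vertical and the pointer hangs straight at x≈264, so the gauge stands level, pressed at about 20 N and centred to within about 2 mm. I'll now rock towards +y along the rolling arc.

>>> move_arm(
  commands=[
    [[0.01, -0.4, 0, 0], [0.02, -0.4, 0, 0], [0.03, -0.4, 0, 0], [0.03, -0.4, 0, 0], [0.04, -0.4, 0, 0], [0.04, -0.4, 0, 0], [0, 0, 0, 0], [0, 0, 0, 0]],
  ],
)

```text
clock: 11.8
tool_pos: [0.5214, -0.1891, 0.2]
orientation: [117.0, 89.9, -65.1]
force: [-6.0, 0.8, 13.0]
opening: 0.0238
```

```bash
python3 ang.py s5 0.148
```

```text
11.8 [ 0.5214 -0.1891  0.2   ] F [-6.04  0.84 13.01] M [-0.01  2.66 -0.03]
pivot [ -8.43046163 -29.95618936] exp [ -7.07809405 -28.68297132] 212.5625
mark 4960 0.1998876950774959 [(60, np.float64(0.216)), (68, np.float64(0.215)), (76, np.float64(0.196)), (84, np.float64(0.188))]
pointer 15 1759 -0.030623355581249945
pointer 32 4191 0.0024900723414032874
pointer 58 2691 -0.015727521111585097
```

View pics/s5.png

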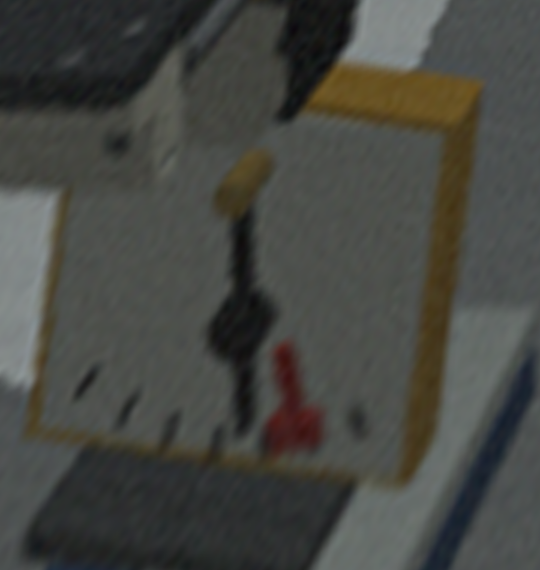

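It pivots in the pads and rolls as planned: the mark came about 0.157 closer and the pointer stayed plumb at x≈242. Carrying on to about 0.296.

>>> move_arm(
  commands=[
    [[0.06, -0.4, 0, 0], [0.08, -0.4, 0, 0], [0.09, -0.4, 0, 0], [0.09, -0.4, 0, 0], [0.1, -0.4, 0, 0], [0.1, -0.33, 0, 0], [0, 0, 0, 0], [0, 0, 0, 0]],
  ],
)

```text
clock: 12.65
tool_pos: [0.5224, -0.1654, 0.1944]
orientation: [130.6, 89.9, -51.4]
force: [-3.8, 1.7, 10.3]
opening: 0.024
```

>>> move_arm(
  commands=[
    [[0, 0, 0, 0], [0, 0, 0, 0], [0, 0, 0, 0], [0, 0, 0, 0], [0, 0, 0, 0], [0, 0, 0, 0], [0, 0, 0, 0], [0, 0, 0, 0]],
  ],
)

```text
clock: 13.45
tool_pos: [0.5224, -0.1654, 0.1944]
orientation: [133.6, 89.9, -48.5]
force: [-4.6, 2.9, 11.3]
opening: 0.0238
```

```bash
python3 ang.py s6 0.296; cat > fin.py <<'E'
# parallax-correct: pointer cast on +12 mm plane, mark on +7 mm plane; pivot from the pointer line straight up (plumb), tip 80 mm below
from dial import *
import sys
for tag,a in[x.split(':') for x in sys.argv[1:]]:
    z=np.load(tag+'.npz'); p,M,k,T,t,a=z['p'],z['M'],float(z['k']),z['T'],z['t'],float(a)
    y=np.radians(-2.1); n=np.array([np.cos(y),np.sin(y),0]); ey=np.array([-n[1],n[0],0])
    hsv=cv2.cvtColor(p,cv2.COLOR_RGB2HSV).astype(int); H,S,V=hsv[...,0],hsv[...,1],hsv[...,2]
    v,u=np.mgrid[:480,:640]; uv=np.c_[u.ravel(),v.ravel()]
    def co(off): X=cast(uv,M,k,T,t+off*n,n); return ((X-t)@ey*1000).reshape(480,640),((X-t)[:,2]*1000).reshape(480,640)
    # pivot, expected from grip geometry: grasp 18.8 above tool, pivot 49 below grasp along gauge
    px,pz=co(.012); rx,rz=co(.007)
    ez0=18.8-49*np.cos(a); ex0=-49*np.sin(a)
    m=(V<62)&(abs(px-ex0)<8)&(pz<ez0-10)&(pz>ez0-78)
    L=np.polyfit(pz[m],px[m],1); m&=abs(px-np.polyval(L,pz))<6; L=np.polyfit(pz[m],px[m],1)
    red=((H<8)|(H>172))&(S>110)&(V>45)&(abs(rx-ex0)<60)&(rz<0)&(rz>-140)
    for dz in(-2,2,6):
        P=np.array([np.polyval(L,ez0+dz),ez0+dz]); A=np.arctan2(rx[red]-P[0],P[1]-rz[red]); rr=np.hypot(rx[red]-P[0],rz[red]-P[1])
        print(tag,'dz',dz,'piv',P.round(1),'exp x',round(ex0,1),'ptr slope',(-L[0]).round(3),m.sum(),'mark-rel-plumb',A.mean().round(3),'r',rr.min().round(0),rr.max().round(0),[A[(rr>=b)&(rr<b+9)].mean().round(3) for b in(62,71,80) if ((rr>=b)&(rr<b+9)).any()])
E
python3 fin.py s4:0 s5:.15 s6:.296
```

```text
13.45 [ 0.5224 -0.1654  0.1944] F [-4.63  2.92 11.28] M [ 0.53  2.38 -0.21]
pivot [-16.21857313 -28.26333035] exp [-14.00143232 -27.7388168 ] 209.8125
mark 3519 0.061867180317924285 [(60, np.float64(0.078)), (68, np.float64(0.071)), (76, np.float64(0.077)), (84, np.float64(0.037))]
pointer 15 1712 -0.036129928727950365
pointer 32 4259 -0.004576018494657248
pointer 58 2908 -0.014831557770160476
s4 dz -2 piv [  1.1 -32.2] exp x -0.0 ptr slope -0.004 96 mark-rel-plumb 0.31 r 59.0 90.0 [np.float64(0.32), np.float64(0.314), np.float64(0.304)]
s4 dz 2 piv [  1.1 -28.2] exp x -0.0 ptr slope -0.004 96 mark-rel-plumb 0.295 r 63.0 94.0 [np.float64(0.299), np.float64(0.302), np.float64(0.299)]
s4 dz 6 piv [  1.1 -24.2] exp x -0.0 ptr slope -0.004 96 mark-rel-plumb 0.281 r 66.0 98.0 [np.float64(0.281), np.float64(0.287), np.float64(0.271)]
s5 dz -2 piv [ -6.7 -31.6] exp x -7.3 ptr slope 0.007 94 mark-rel-plumb 0.154 r 58.0 93.0 [np.float64(0.157), np.float64(0.16), np.float64(0.157)]
s5 dz 2 piv [ -6.8 -27.6] exp x -7.3 ptr slope 0.007 94 mark-rel-plumb 0.147 r 62.0 97.0 [np.float64(0.15), np.float64(0.154), np.float64(0.152)]
s5 dz 6 piv [ -6.8 -23.6] exp x -7.3 ptr slope 0.007 94 mark-rel-plumb 0.141 r 66.0 101.0 [np.float64(0.144), np.float64(0.141), np.float64(0.146)]
s6 dz -2 piv [-14.5 -30.1] exp x -14.3 ptr slope 0.007 99 mark-rel-plumb 0.012 r 57.0 90.0 [np.float64(0.02), np.float64(0.02), np.float64(0.01)]
s6 dz 2 piv [-14.5 -26.1] exp x -14.3 ptr slope 0.007 99 mark-rel-plumb 0.012 r 61.0 94.0 [np.float64(0.021), np.float64(0.017), np.float64(0.034)]
s6 dz 6 piv [-14.5 -22.1] exp x -14.3 ptr slope 0.007 99 mark-rel-plumb 0.012 r 65.0 98.0 [np.float64(0.028), np.float64(0.014), np.float64(0.026)]
```

View pics/s6.png

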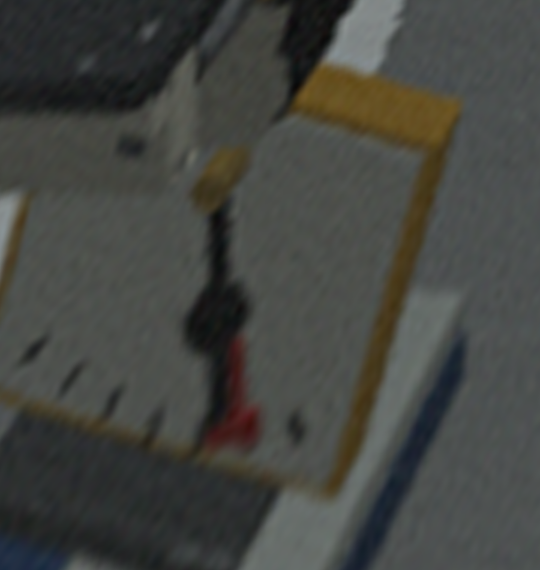

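Rectified view: the pointer (≈215,380) lies just left of the red stripe (≈238,370), but it hides part of the stripe, which biases the colour mean. I'll compare the mark's unoccluded right edge and the plate edge with the earlier views.

```bash
python3 - <<'E'
from dial import *
def meas(tag,a):
    z=np.load(tag+'.npz'); p,M,k,T,t=z['p'],z['M'],float(z['k']),z['T'],z['t']
    y=np.radians(-2.1); n=np.array([np.cos(y),np.sin(y),0]); ey=np.array([-n[1],n[0],0])
    s=4
    gx,gz=np.meshgrid(np.arange(-90,90,1/s)/1000,np.arange(10,-145,-1/s)/1000)
    def rc(off):
        X=t+off*n+gx[...,None]*ey+gz[...,None]*np.array([0,0,1.]); c=(X-T[:3,3])@T[:3,:3]; x=c[...,0]/-c[...,2]; yy=c[...,1]/c[...,2]; q=1+k*(x*x+yy*yy)
        return cv2.remap(p,(M[0,0]*x*q+M[0,2]).astype(np.float32),(M[1,1]*yy*q+M[1,2]).astype(np.float32),cv2.INTER_LINEAR).astype(float)
    I=rc(.007); X,Z=gx*1000,gz*1000
    piv=np.array([-49*np.sin(a)+.9,18.8-49*np.cos(a)+1]) 
    # gauge-polar redness profile
    rd=I[...,0]-(I[...,1]+I[...,2])/2
    rr=np.hypot(X-piv[0],Z-piv[1]); an=np.arctan2(X-piv[0],piv[1]-Z)
    out=[]
    for lo,hi in((64,68),(68,72),(78,82),(82,86)):
        m=(rr>lo)&(rr<hi)&(rd>35); 
        if m.sum()<10: out.append(None);continue
        out.append((np.percentile(an[m],3).round(3),np.percentile(an[m],97).round(3)))
    # plate right edge: dial white -> yellow transition, saturation
    hsv=cv2.cvtColor(I.astype(np.uint8),cv2.COLOR_RGB2HSV).astype(int)
    I6=cv2.cvtColor(rc(.006).astype(np.uint8),cv2.COLOR_RGB2HSV).astype(int); yl=(I6[...,0]>8)&(I6[...,0]<34)&(I6[...,1]>110)
    L=[]
    u=np.cos(a)*X-np.sin(a)*(Z-18.8); w=np.sin(a)*X+np.cos(a)*(Z-18.8)  # gauge axes about grasp
    for b in np.arange(-135,-45,2):
        m=yl&(abs(w-b)<1)&(u>45)&(u<80)
        if m.sum()>5: L.append((b,np.percentile(u[m],3)))
    L=np.array(L); c=np.polyfit(*L.T,1); e=abs(L[:,1]-np.polyval(c,L[:,0])); c=np.polyfit(*L[e<1.2].T,1)
    print(tag,'red (lo,hi)',out,'right edge extra lean',c.round(4),len(L))
for g in(('s4',0),('s5',.149),('s6',.299)): meas(*g)
E
```

```text
s4 red (lo,hi) [(np.float64(0.284), np.float64(2.144)), (np.float64(0.292), np.float64(2.115)), (np.float64(0.272), np.float64(2.049)), (np.float64(0.23), np.float64(0.377))] right edge extra lean [-1.23000e-02  6.28365e+01] 45
s5 red (lo,hi) [(np.float64(0.133), np.float64(2.05)), (np.float64(0.142), np.float64(2.012)), (np.float64(0.103), np.float64(1.934)), (np.float64(0.067), np.float64(0.225))] right edge extra lean [-2.26000e-02  6.10587e+01] 45
s6 red (lo,hi) [(np.float64(1.669), np.float64(1.924)), (np.float64(0.015), np.float64(1.882)), (np.float64(0.004), np.float64(0.028)), (np.float64(-0.014), np.float64(0.077))] right edge extra lean [-2.05000e-02  6.02008e+01] 45
```

The unoccluded estimates disagree a little. The tab's right edge and the tool travel put the pointer within 0–0.005 rad short of the mark, and the direct colour reading says about 0.012–0.02 short. I'll add about 0.006 rad (1 mm), settle and recheck.

>>> move_arm(
  commands=[
    [[0.02, -0.05, 0, 0], [0.02, -0.05, 0, 0], [0, 0, 0, 0], [0, 0, 0, 0], [0, 0, 0, 0], [0, 0, 0, 0], [0, 0, 0, 0], [0, 0, 0, 0]],
  ],
)

```text
clock: 14.3
tool_pos: [0.5225, -0.1646, 0.1942]
orientation: [126.3, 89.9, -55.7]
force: [-5.5, 0.6, 12.0]
opening: 0.0238
```

>>> move_arm(
  commands=[
    [[0, 0, 0, 0], [0, 0, 0, 0], [0, 0, 0, 0], [0, 0, 0, 0], [0, 0, 0, 0], [0, 0, 0, 0], [0, 0, 0, 0], [0, 0, 0, 0]],
  ],
)

```text
clock: 15.1
tool_pos: [0.5224, -0.1646, 0.1942]
orientation: [126.9, 89.9, -55.2]
force: [-5.7, 2.2, 11.4]
opening: 0.0235
```

```bash
python3 ang.py s7 0.305; python3 fin.py s7:.305; python3 - <<'E'
from dial import *
# tab/stripe right edges & pointer x, same cut for all views, pivot from the pointer's own plumb line
for tag,a in(('s4',0),('s5',.149),('s6',.299),('s7',.305)):
    z=np.load(tag+'.npz'); p,M,k,T,t=z['p'],z['M'],float(z['k']),z['T'],z['t']
    y=np.radians(-2.1); n=np.array([np.cos(y),np.sin(y),0]); ey=np.array([-n[1],n[0],0]); s=4
    gx,gz=np.meshgrid(np.arange(-90,90,1/s)/1000,np.arange(10,-145,-1/s)/1000)
    def rc(off):
        X=t+off*n+gx[...,None]*ey+gz[...,None]*np.array([0,0,1.]); c=(X-T[:3,3])@T[:3,:3]; x=c[...,0]/-c[...,2]; yy=c[...,1]/c[...,2]; q=1+k*(x*x+yy*yy)
        return cv2.remap(p,(M[0,0]*x*q+M[0,2]).astype(np.float32),(M[1,1]*yy*q+M[1,2]).astype(np.float32),cv2.INTER_LINEAR).astype(float)
    X,Z=gx*1000,gz*1000; zp=18.8-49*np.cos(a)+1; V=rc(.012).max(2)
    m=(V<62)&(abs(X+49*np.sin(a))<8)&(Z<zp-15)&(Z>zp-45); xp=X[m].mean()
    I=rc(.007); rd=(I[...,0]-I[...,1:].max(2)); g=I[...,1]/(I[...,0]+1)
    rr=np.hypot(X-xp,Z-zp); an=np.arctan2(X-xp,zp-Z)
    o=[]
    for lo,hi in((64,72),(72,78),(80,84),(84,88)):
        m=(rr>lo)&(rr<hi)&(rd>25)&(g<.55)&(abs(an)<.5); o.append((m.sum(),)+tuple(np.percentile(an[m],[3,97]).round(3)) if m.sum()>5 else None)
    print(tag,'xp',xp.round(2),(xp+49*np.sin(a)).round(2),[tuple(float(v) for v in q) if q else q for q in o])
E
```

```text
15.1 [ 0.5224 -0.1646  0.1942] F [-5.7   2.18 11.41] M [ 0.17  2.44 -0.16]
pivot [-16.82462687 -28.52992537] exp [-14.41407241 -27.66156162] 209.375
mark 3453 0.06837407760712638 [(60, np.float64(0.08)), (68, np.float64(0.075)), (76, np.float64(0.082)), (84, np.float64(0.043))]
pointer 15 1765 -0.022903039061365937
pointer 32 4341 0.0034193768597410718
pointer 58 2842 -0.007357259588747018
s7 dz -2 piv [-14.4 -29.9] exp x -14.7 ptr slope -0.001 99 mark-rel-plumb 0.011 r 57.0 90.0 [np.float64(0.013), np.float64(0.013), np.float64(0.013)]
s7 dz 2 piv [-14.4 -25.9] exp x -14.7 ptr slope -0.001 99 mark-rel-plumb 0.01 r 61.0 94.0 [np.float64(0.014), np.float64(0.012), np.float64(0.023)]
s7 dz 6 piv [-14.4 -21.9] exp x -14.7 ptr slope -0.001 99 mark-rel-plumb 0.01 r 65.0 98.0 [np.float64(0.015), np.float64(0.006), np.float64(0.017)]
s4 xp 0.87 0.87 [(569.0, 0.27, 0.333), (376.0, 0.279, 0.33), (415.0, 0.245, 0.352), (976.0, 0.213, 0.384)]
s5 xp -6.54 0.73 [(561.0, 0.119, 0.18), (361.0, 0.129, 0.178), (563.0, 0.084, 0.215), (1010.0, 0.058, 0.232)]
s6 xp -14.23 0.2 [(342.0, -0.0, 0.037), (175.0, 0.003, 0.027), (347.0, -0.009, 0.083), (647.0, -0.029, 0.085)]
s7 xp -14.47 0.25 [(324.0, -0.008, 0.034), (201.0, -0.0, 0.027), (356.0, -0.01, 0.081), (663.0, -0.029, 0.086)]
```

View pics/s7.png

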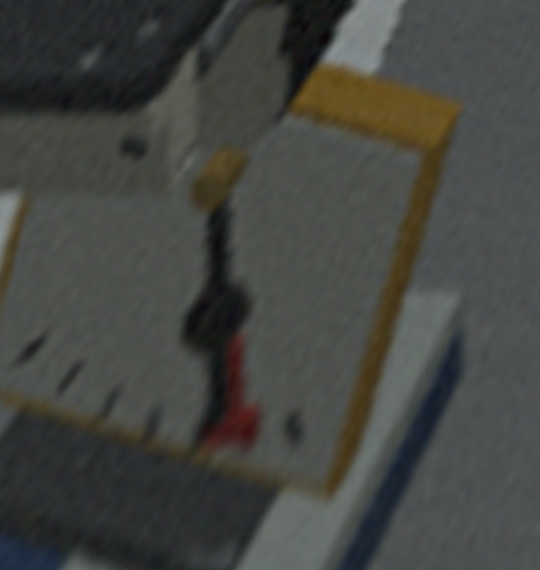

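Measured from its unoccluded edges, the mark is within about 0.002–0.005 rad of the plumb pointer. The push is steady at about 11 N, the pose is not drifting, and the foot is on the ridge. Handing in.

```bash
python3 -c "
from plant import close_job
print(close_job())"
```

```text
the job is handed in; nothing more can be done
None
```

I picked the gauge up by its grip and stood it level across the ridge. I then rocked it towards its +y side by about 0.30 rad, until the pointer came to rest on the red mark. I handed the job in at about 15 s with the gauge still gripped and pressed on the ridge. No verdict was reported.

- **Grip:** I closed the jaws across the gauge's x, not its y, because these moves cannot tilt the tool. The gauge pivoted between the pads as it rolled on the ridge.
- **Standing on the ridge:** The gauge was level by eye and its yaw matched the ridge to about 0.2°. Centring looked good to about 2 mm sideways.
- **Mark:** Two views put it at about 0.297–0.300 rad.
- **Last check:** The mark's visible right edge puts it 0.000–0.005 rad from the plumb pointer at three radii, and 0.02 at the fourth. The direct colour average said about 0.01 short, but the pointer hides part of the mark and biases that reading. I gave the edge reading more weight.
- **Holding:** The vertical force on the tool was about 11 N and the pose was steady over the last 0.8 s. I made no separate check that the tray, dishes and tub were untouched, but the carry path stayed well above or away from them.

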